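Shut the incubator cover and turn its cam lock

ROBOT

A 7-joint arm with a two-finger parallel gripper is mounted at the origin on the work surface. World frame = base frame: x ahead of the robot, y to its left, z up, the work surface at z = 0. Lengths are in m, angles in rad, forces in N, time in s.
With the tool pointing down it reaches from about 0.375 to 0.925 m from the base axis. Payload 3.1 kg.
Tool frame: the origin (TCP) lies midway between the tips of the shut fingers; the grasp point (between the pads) lies 19 mm behind it; z points along the fingers, y is the line along which they close (so a half turn about z gives the same grasp; the last joint's range is limited). The gripper opens to 85 mm and grips with 20 to 120 N. Pads are 22 mm wide; open, the fingers measure 114 mm over their backs; the gripper's body (76 mm by 85 mm) begins 54 mm behind the grasp point. The pads swing forward as they close: fully open they stand 13 mm farther back than shut.
Start: joints at [-1.282, 0.383, 0.044, 1.598, -0.018, 1.161, -0.05], TCP at [0.245, 0.602, 0.231] pointing down, gripper open.
Joint ranges: [-2.61, 2.61], [-0.41, 2.15], [-1.48, 1.57], [0, 2.5], [-1.57, 4.71], [0.05, 1.97], [-2.85, 2.85]. Speed limits (rad/s): [2.79, 2.79, 3.14, 3.14, 3.14, 3.14, 3.14].

INTERFACE

Orientations are given as a unit quaternion [x, y, z, w].
In Python, from bench import bot gives the robot as it stands.
- The arm moves only by the shell command python3 -m creep 'ROWS' [FORCE]. ROWS is JSON, a list of rows, each a list of 3 entries, a list of its own where there are three numbers: the turn, a rotation vector about the tool's x, y, z in rad, then the shift along the tool's x, y, z in cm, then the finger opening in cm, from 0 to 8.54. In form: [[[wx, wy, wz], [dx, dy, dz], grip], ...]. A call has exactly 5 rows; each row shifts and turns the commanded pose from where the row before left it, along the tool's axes as they then stand; what a row does not reach is not made up. A row lasts 1/12 s, in which the tool goes at most 41.7 mm and 7.16 degrees, less where a joint would pass 70% of its speed; a pose out of reach is approached as far as the arm can. A call is refused whole if a number of a shift passes 4.17 or a number of a turn 0.125, either way. A call with a gripper value outside its range is refused whole. The fingers move at their own pace and stop on an object; FORCE is the grip in N (left out, the last holds). Time passes only in rows, so rows that do not move let the fingers close, or fill a call up. It gives the time, the measured TCP pose, the force and the opening at its end, in the units of the state.
- bot.sense(): the state, without advancing time (a new reading comes with each control period).
- bot.read_camera(name): name is "scene" or "top" or "wrist"; returns a dict with "pixels" (400x640x3 uint8, blue, green, red), "fx", "fy", "cx", "cy" (pixels), "k1" (the pictures are not rectified: a ray, as slopes to the right and down, at radius r is drawn at 1 + k1 r^2 times it, then the intrinsics apply), "xyz" and "orientation" of the camera in the world; the wrist camera has in their place "tool_from_camera" (4x4, takes a point from camera to tool coordinates, whose origin is the TCP and whose axes are the flange's). Camera axes: x right, y down, z forward; pixel columns grow to the right and rows downward; lengths in m; the calibration is good to about 2 mm. A picture is of the moment at which its call begins: read the wrist's pose just before it. There is no depth.
- bot.close_job(): hands the job in, once; it reports no verdict.
The state is a dict: "time": time; "joints": joint angles; "dq": joint speeds; "joint_efforts": joint torques, N m; "position": TCP position; "orientation": TCP orientation; "wrist_force": force on the tool from outside, world axes, zero at the start; "moment": the same for the moment, N m; "opening": finger opening in m.
Only numpy, scipy, OpenCV 4.12 (cv2) and the standard library are available. Lean on these libraries where they do the work, as an engineer would, in place of code of your own. Each camera call takes 0.05 s, during which the arm holds its last target. There are 200 camera calls.

TASK

Push the incubator's hinged cover down until it is fully shut, then put your fingertips in the slot of the round cam lock on the cover and turn it clockwise, a quarter turn, to its stop so that the cover is locked. Only push with the fingers: do not lift the cover, and leave the bottle, the tip box and the tube rack where they stand. Finish clear of everything.

Things in the scene. Friction and masses are not known exactly. Their poses are not given: they have to be found in the camera images.
- incubator: White sample incubator fixed to the bench, an open-topped box 250 (x) x 260 (y) x 90 mm high; origin at the centre of its underside on the bench, z up, front (display) at -x. Its blue-grey cover, a 240 x 260 x 10 mm plate, is hinged on a line along y through (120, 0, 90) mm; front edge 242 mm from the hinge. Shut, the cover's top is 100 mm above the bench.
- cover (a joint): Opening angle of the cover in rad: 0 fully shut (stop), larger as its front edge rises; starts 0.35 to 0.7. The hinge is stiff, so the cover stays wherever it is left; pressing it shut on the press spot takes about 2 to 8 N.
- press_spot (a point): Centre of a yellow 40 mm square on the cover's top surface, a good place to press; 150 mm from the hinge line, 95 mm to the incubator's +y side of the middle. It moves with the cover; when shut it is at (-30, 95, 100) mm in the incubator's frame. z axis normal to the cover; x, y axes parallel to the incubator's when shut.
- cam_lock (a joint): Turn of the black round cam lock (92 mm across, rim 20 mm above the cover) in rad, growing clockwise seen from above: 0 unlocked (slot parallel to the front edge, its white mark by the red line), 1.571 locked (stop; slot points to the front, white mark by the green line). Starts 0 to 0.3. Friction 0.12 N m; stays where it is left.
- cam_slot: Slot (orange floor, grey sides) in the cam lock, 38 mm wide, 84 mm long (about 72 mm at its sides), ends rounded and closed; sides 14 mm, rim 16 mm above its floor. Origin on the turn axis at the slot's floor, 4 mm above the cover's top; when shut at (-45, 0, 104) mm in the incubator's frame. z up out of the cover; y along the slot, -y to the white mark; x across.
- reagent_bottle: Loose glass bottle with blue cap, 66 mm across, 125 mm tall, standing beside the incubator; origin at the centre of its underside. Leave alone.
- tip_box: Loose white and yellow pipette-tip box, 66 x 66 x 60 mm, beside the incubator; origin at the centre of its underside. Leave alone.
- tube_rack: Loose blue rack of small tubes, 64 x 64 x 63 mm, beside the incubator; origin at the centre of its underside. Leave alone.

How it is judged:
On the way, in this order (a step that is already met when the one before it is completed fails the run):
1. the cover is pushed fully shut while the cam lock is still unlocked (value of joint cover below 0.03 rad and value of joint cam_lock below 0.6 rad), for 0.1 s.
2. a fingertip in the slot presses on it and turns the cam lock (contact force between the fingers and cam_slot above 0.3 N and value of joint cam_lock above 0.65 rad and value of joint cover below 0.03 rad).
3. the cam lock reaches its locked stop (value of joint cam_lock above 1.44 rad and value of joint cover below 0.03 rad), for 0.1 s.
At the end, for the whole second after the job is handed in: The cover is shut (within 0.03 rad), the cam lock is turned to within 0.13 rad of its locked stop and at rest, and the bottle, tip box and tube rack stand upright within 20 mm of where they started (all of step 3 and value of joint cam_lock below 1.65 rad and velocity of joint cam_lock between -0.05 and 0.05 rad/s and distance of each of reagent_bottle, tip_box, tube_rack from where it was at the start of the episode below 0.02 m and angle between each of reagent_bottle, tip_box, tube_rack's own z axis and vertical below 0.15 rad); the robot touches nothing.
It fails at once if the cam lock is turned towards locked while the cover is open (value of joint cam_lock above 0.65 rad and value of joint cover above 0.06 rad).
It fails at once if the cover is lifted wider open (value of joint cover above 0.85 rad).
It fails at once if the reagent bottle is pushed, lifted or tipped (distance of reagent_bottle from where it was at the start of the episode above 0.025 m or angle between reagent_bottle's own z axis and vertical above 0.3 rad).
It fails at once if the tip box is pushed, lifted or tipped (distance of tip_box from where it was at the start of the episode above 0.025 m or angle between tip_box's own z axis and vertical above 0.3 rad).
It fails at once if the tube rack is pushed, lifted or tipped (distance of tube_rack from where it was at the start of the episode above 0.025 m or angle between tube_rack's own z axis and vertical above 0.3 rad).
It also fails if it takes over 48 s, if anything falls off the work surface, if the arm or the gripper's body presses on something with over 40 N, if the wrist force passes 120 N, or if a joint passes its speed limit or range.

## Working session

There is one attempt and no reset: what is moved stays moved. The work goes in short steps, Python scripts to look and compute and a shell command to move; the robot and the scene stay as the last step left them, time stands still between calls to the robot, and variables do not carry over. Pictures are saved under pics/ and viewed, on a budget of 10 in all, crops included, one or two more only if the job needs it, and the job is handed in when it is done.

```bash
mkdir -p pics; ls; cat > h.py <<'E'
import numpy as np, cv2
from bench import bot
from scipy.spatial.transform import Rotation as R
def snap(n,f):
    s=bot.sense(); c=bot.read_camera(n); cv2.imwrite('pics/'+f,c['pixels'])
    if n=='wrist':
        T=np.eye(4);T[:3,:3]=R.from_quat(s['orientation']).as_matrix();T[:3,3]=s['position']
        M=T@np.array(c['tool_from_camera'])
    else:
        M=np.eye(4);M[:3,:3]=R.from_quat(c['orientation']).as_matrix();M[:3,3]=c['xyz']
    d=dict(M=M,K=np.array([[c['fx'],0,c['cx']],[0,c['fy'],c['cy']],[0,0,1.]]),k=c['k1'])
    np.savez('pics/'+f[:-4]+'.npz',**d); return d
def load(f): return np.load('pics/'+f+'.npz')
def proj(d,P):
    M=d['M']; p=(np.atleast_2d(P)-M[:3,3])@M[:3,:3]
    return cv2.projectPoints(p,np.zeros(3),np.zeros(3),d['K'],np.array([float(d['k']),0,0,0]))[0].reshape(-1,2)
def ray(d,uv):
    q=cv2.undistortPoints(np.array(uv,float).reshape(-1,1,2),d['K'],np.array([float(d['k']),0,0,0,0])).reshape(-1,2)
    return d['M'][:3,3], np.c_[q,np.ones(len(q))]@d['M'][:3,:3].T
def atz(d,uv,z):
    o,r=ray(d,uv); return o+r*((z-o[2])/r[:,2])[:,None]
E
python3 -c "
from h import *
for n in ['scene','top']:
    d=snap(n,n+'.png');print(n,d)
s=bot.sense();print(s)"
```

```text
pics
scene {'M': array([[-0.60345576, -0.75629694,  0.25269762,  0.30702129],
       [-0.79738225,  0.57423522, -0.18556791,  0.24887975],
       [-0.00476343, -0.31347862, -0.94958331,  1.13563021],
       [ 0.        ,  0.        ,  0.        ,  1.        ]]), 'K': array([[420.06581431,   0.        , 316.0028387 ],
       [  0.        , 420.06581431, 198.65356889],
       [  0.        ,   0.        ,   1.        ]]), 'k': -0.06581266663934983}
top {'M': array([[ 0.01210064, -0.98294628,  0.18349438,  0.38109878],
       [-0.99987889, -0.01369069, -0.00740099,  0.04080704],
       [ 0.00978694, -0.1833826 , -0.9829929 ,  1.08517131],
       [ 0.        ,  0.        ,  0.        ,  1.        ]]), 'K': array([[408.31571998,   0.        , 321.09788017],
       [  0.        , 408.31571998, 199.66107222],
       [  0.        ,   0.        ,   1.        ]]), 'k': 0.0022664784895909465}
{'time': 0.1, 'joints': array([-1.28176316,  0.38377905,  0.04381563,  1.59942561, -0.01790489,
        1.16118307, -0.04990599]), 'dq': array([-9.52552272e-04, -4.82820732e-04,  6.66020749e-05, -4.94464124e-03,
       -1.94116870e-03,  1.66859894e-03,  3.38172201e-04]), 'joint_efforts': array([ 2.78889645e-03, -4.34728503e+01,  1.02935348e+00, -2.50454611e+01,
        1.09063133e-02,  5.50801531e-03, -1.97803109e-05]), 'position': array([0.24488237, 0.60118352, 0.22999174]), 'orientation': array([ 1.92167969e-01,  9.81361314e-01, -1.18880445e-03, -1.74324477e-04]), 'wrist_force': array([ 0.11189676, -0.18611543,  0.47223923]), 'moment': array([-0.04003614,  0.00447052,  0.00439897]), 'opening': 0.08538859519098314}
```

View pics/scene.png

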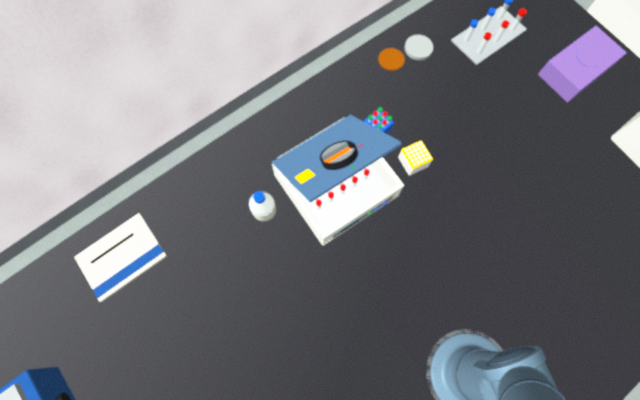

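View pics/top.png

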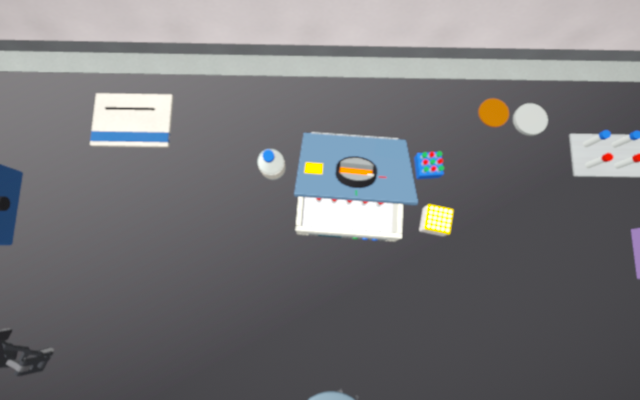

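Top view: the incubator is at about (350,190), its cover part open, with the yellow spot at (314,168) and the cam at (356,171). The bottle is on the left at (270,163). The rack (430,164) and tip box (437,220) are on the right. I'll enlarge it to read corners.

```bash
python3 -c "
import cv2
a=cv2.imread('pics/top.png')[125:250,245:465];cv2.imwrite('pics/topc.png',cv2.resize(a,None,fx=3.6,fy=3.6,interpolation=cv2.INTER_CUBIC))
a=cv2.imread('pics/scene.png')[105:250,240:440];cv2.imwrite('pics/scenec.png',cv2.resize(a,None,fx=4,fy=4,interpolation=cv2.INTER_CUBIC))
"
```

```text
(no output)
```

View pics/topc.png

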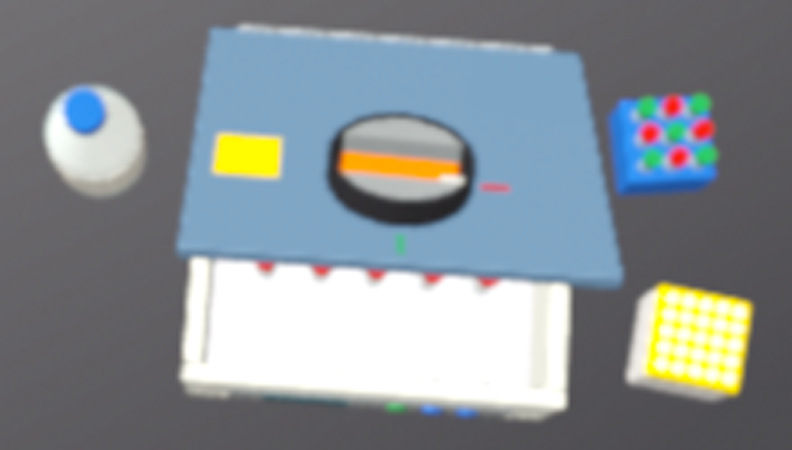

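View pics/scenec.png

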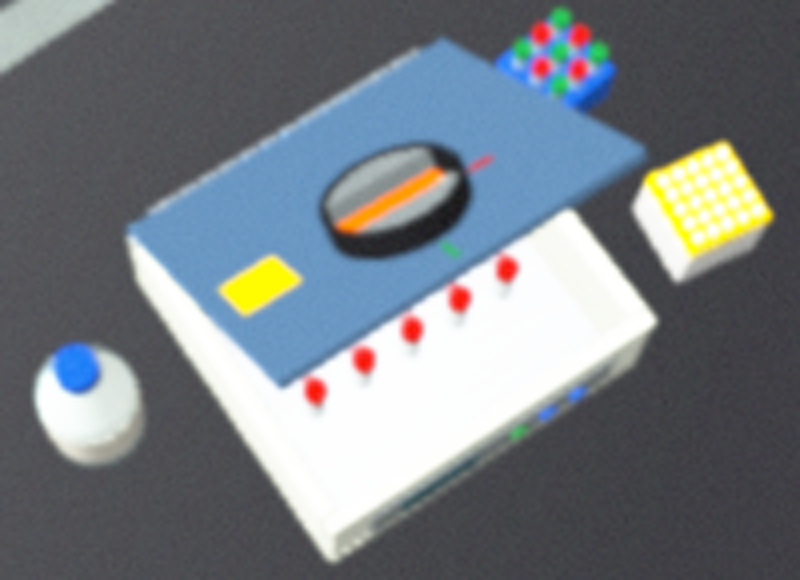

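The cover corners, yellow square, cam lock and box front corners are readable in both crops. I'll fit the incubator's x, y, yaw and cover angle to them, then locate the loose objects.

```bash
cat > fit.py <<'E'
from h import *
from scipy.optimize import least_squares
t,s=load('top'),load('scene')
T=lambda l:(np.array(l,float)+.5)/3.6-.5+[245,125]
S=lambda l:(np.array(l,float)+.5)/4-.5+[240,105]
cov=[(242,130,10),(242,-130,10),(2,130,10),(2,-130,10),(150,95,10)]
uvT=T([(178,248),(622,274),(210,28),(580,54),(247,156)]); uvS=S([(283,381),(645,151),(130,230),(443,40),(260,286)])
box=[(-125,130,90),(-125,-130,90)]
bT=T([(184,377),(567,402)]); bS=S([(330,538),(657,322)])
def inc(p,P):
    P=np.atleast_2d(P)/1000; c,si=np.cos(p[2]),np.sin(p[2])
    return np.c_[p[0]+c*P[:,0]-si*P[:,1],p[1]+si*P[:,0]+c*P[:,1],P[:,2]]
def cover(p,C):
    C=np.atleast_2d(C);c,si=np.cos(p[3]),np.sin(p[3]); r,y,h=C.T
    return inc(p,np.c_[120-r*c+h*si,y,90+r*si+h*c])
def res(p): return np.r_[proj(t,cover(p,cov))-uvT,proj(s,cover(p,cov))-uvS,.5*(proj(t,inc(p,box))-bT),.5*(proj(s,inc(p,box))-bS)].ravel()
if __name__=='__main__':
    f=least_squares(res,[.6,0,0,.5],loss='soft_l1');p=f.x;print(p);print(res(p).reshape(-1,2).round(1).tolist())
    np.save('p.npy',p)
    print('spot',cover(p,(150,95,10)),'cam',cover(p,(165,0,14)))
    print('shut spot',inc(p,(-30,95,100)),'cam',inc(p,(-45,0,104)))
    print('bottle cap',atz(t,T([(86,111)]),.125),atz(s,S([(77,365)]),.125))
    print('rack',atz(t,T([(666,140)]),.06),atz(s,S([(560,50)]),.06),'box',atz(t,T([(700,338)]),.06),atz(s,S([(710,198)]),.06))
E
python3 fit.py
```

```text
[ 0.60630437 -0.04214064 -0.05732734  0.66870644]
[[-0.1, -0.2], [0.7, 1.2], [0.4, -0.1], [0.0, -0.2], [0.2, 0.2], [-2.0, 0.5], [0.3, -1.0], [-1.3, 0.0], [-0.3, -0.4], [-0.1, 0.3], [-0.1, 0.6], [-0.2, 0.9], [0.5, -0.2], [0.1, -0.0]]
spot [[0.62023958 0.05221594 0.19084198]] cam [[ 0.60552225 -0.04209575  0.20328005]]
shut spot [[0.58179676 0.05442218 0.1       ]] cam [[ 0.56137829 -0.03956232  0.104     ]]
bottle cap [[0.6681386  0.16307291 0.125     ]] [[0.66978736 0.16264184 0.125     ]]
rack [[ 0.67209443 -0.24833534  0.06      ]] [[ 0.67996237 -0.25762449  0.06      ]] box [[ 0.52791164 -0.26706341  0.06      ]] [[ 0.52663525 -0.2665206   0.06      ]]
```

```bash
python3 -m creep '[[[0,0,-0.11],[0,0,-3],0],[[0,0,-0.11],[0,0,-3],0],[[0,0,-0.11],[0,0,-3],0],[[0,0,0],[-1,-1.5,0],0],[[0,0,0],[-2,-2.9,0],0]]' 20
python3 -m creep '[[[0,0,0],[-2.1,-2.9,0],0],[[0,0,0],[-2.1,-2.9,0],0],[[0,0,0],[-2.1,-2.9,0],0],[[0,0,0],[-2.1,-2.9,0],0],[[0,0,0],[-2.1,-2.9,0],0]]'
python3 -m creep '[[[0,0,0],[-2.1,-2.9,0],0],[[0,0,0],[-2.1,-2.9,0],0],[[0,0,0],[-2.1,-2.9,0],0],[[0,0,0],[-2.1,-2.9,0],0],[[0,0,0],[-2.1,-2.9,0],0]]'
python3 -c "
from h import *
print(bot.sense()['joints'])"
```

```text
time: 0.52
position: [0.2682, 0.5612, 0.3236]
orientation: [0.024, 1.0, 0.004, -0.001]
wrist_force: [-0.3, 1.0, -0.9]
opening: 0.0258
time: 0.93
position: [0.3697, 0.4037, 0.3207]
orientation: [0.028, 1.0, -0.0, -0.0]
wrist_force: [0.4, -0.2, 0.2]
opening: -0.0001
time: 1.35
position: [0.4661, 0.253, 0.3208]
orientation: [0.028, 1.0, -0.0, -0.0]
wrist_force: [-0.5, 0.3, -0.0]
opening: -0.0002
[-0.81601487  0.08256919  0.25666088  1.78372047 -0.02197448  1.27881795
  0.96026231]
```

```bash
python3 -m creep '[[[0,0,0],[-2.2,-3.2,0],0],[[0,0,0],[-2.2,-3.2,0],0],[[0,0,0],[-2.2,-3.2,0],0],[[0,0,0],[-2.2,-3.2,0],0],[[0,0,0],[-2.2,-3.2,0],0]]'
python3 -m creep '[[[0,0,0],[-1,-1.6,2],0],[[0,0,0],[0,0,2],0],[[0,0,0],[0,0,1.5],0],[[0,0,0],[0,0,0],0],[[0,0,0],[0,0,0],0]]'
```

```text
time: 1.77
position: [0.5668, 0.0871, 0.3208]
orientation: [0.028, 1.0, -0.0, -0.0]
wrist_force: [0.7, 1.0, -0.8]
opening: -0.0001
time: 2.18
position: [0.5746, 0.0724, 0.2649]
orientation: [0.028, 1.0, -0.0, -0.002]
wrist_force: [-0.0, -0.0, 0.7]
opening: -0.0001
```

```bash
python3 -m creep '[[[0,0,0],[-1.6,-1.8,0],0],[[0,0,0],[0,0,1.5],0],[[0,0,0],[0,0,1.5],0],[[0,0,0],[0,0,1],0],[[0,0,0],[0,0,1],0]]'
python3 -m creep '[[[0,0,0],[0,0,1],0],[[0,0,0],[0,0,1],0],[[0,0,0],[0,0,1],0],[[0,0,0],[0,0,1],0],[[0,0,0],[0,0,1],0]]'
```

```text
time: 2.6
position: [0.5913, 0.0544, 0.2169]
orientation: [0.028, 1.0, 0.0, 0.001]
wrist_force: [-0.0, 0.5, 3.9]
opening: -0.0002
time: 3.02
position: [0.5907, 0.0538, 0.1657]
orientation: [0.028, 1.0, 0.0, 0.0]
wrist_force: [0.3, 0.8, 5.5]
opening: -0.0002
```

Contact came at the predicted height and the cover is following. I'll keep pressing.

```bash
python3 -m creep '[[[0,0,0],[0,0,1],0],[[0,0,0],[0,0,1],0],[[0,0,0],[0,0,1],0],[[0,0,0],[0,0,1],0],[[0,0,0],[0,0,1],0]]'
python3 -m creep '[[[0,0,0],[0,0,0.5],0],[[0,0,0],[0,0,0.5],0],[[0,0,0],[0,0,0.3],0],[[0,0,0],[0,0,0.2],0],[[0,0,0],[0,0,0],0]]'
```

```text
time: 3.43
position: [0.5897, 0.0534, 0.1148]
orientation: [0.028, 1.0, -0.0, -0.001]
wrist_force: [-2.5, 0.5, 3.9]
opening: -0.0002
time: 3.85
position: [0.5907, 0.0533, 0.1007]
orientation: [0.028, 1.0, -0.0, 0.0]
wrist_force: [0.7, -0.4, 0.4]
opening: 0.0
```

```bash
python3 -m creep '[[[0,0,0],[0,0,0.2],0],[[0,0,0],[0,0,0.2],0],[[0,0,0],[0,0,0.1],0],[[0,0,0],[0,0,0],0],[[0,0,0],[0,0,0],0]]'
python3 -m creep '[[[0,0,0],[0,0,0],0],[[0,0,0],[0,0,0],0],[[0,0,0],[0,0,0.1],0],[[0,0,0],[0,0,0],0],[[0,0,0],[0,0,0],0]]'
```

```text
time: 4.27
position: [0.5915, 0.0534, 0.1]
orientation: [0.029, 1.0, 0.001, 0.0]
wrist_force: [-7.2, -0.4, 17.6]
opening: -0.0001
time: 4.68
position: [0.5916, 0.0534, 0.1]
orientation: [0.029, 1.0, 0.001, 0.0]
wrist_force: [-10.0, -0.7, 22.1]
opening: -0.0003
```

The cover is on its stop: z stays at 0.100 while the force climbs to 22 N. I'll lift, move above the cam, and look with the wrist camera.

```bash
python3 -m creep '[[[0,0,0],[0,0,-2],0],[[0,0,0],[0,0,-4],0],[[0,0,0],[0,0,-4],0],[[0,0,0],[0,0,-4],3.6],[[0,0,0],[1.2,-3,-1],3.6]]'
python3 -m creep '[[[0,0,0],[1.2,-3.5,0],3.6],[[0,0,0],[0,-3,0],3.6],[[0,0,0],[0,0,0],3.6],[[0,0,0],[0,0,0],3.6],[[0,0,0],[0,0,0],3.6]]'
python3 -c "
from h import *
d=snap('wrist','w1.png');snap('top','top2.png')
p=np.load('p.npy')
from fit import inc
print(proj(d,inc(p,[(-45,0,104)])),bot.sense()['position'],proj(d,[bot.sense()['position']]))
a=cv2.imread('pics/w1.png');b=cv2.resize(cv2.imread('pics/top2.png')[125:250,245:465],None,fx=2.9,fy=2.9*.5/.5)[:200*2]
cv2.imwrite('pics/w1.png',a)"
```

```text
time: 5.1
position: [0.5842, 0.0324, 0.2534]
orientation: [0.023, 1.0, 0.004, 0.009]
wrist_force: [1.6, 1.1, 1.7]
opening: 0.0236
time: 5.52
position: [0.5618, -0.0395, 0.2454]
orientation: [0.029, 1.0, 0.0, 0.001]
wrist_force: [-0.3, -0.0, -0.5]
opening: 0.0358
[[322.31382986 184.15200346]] [ 0.56173695 -0.03801303  0.24501952] [[325.10521165 255.60757508]]
```

View pics/w1.png

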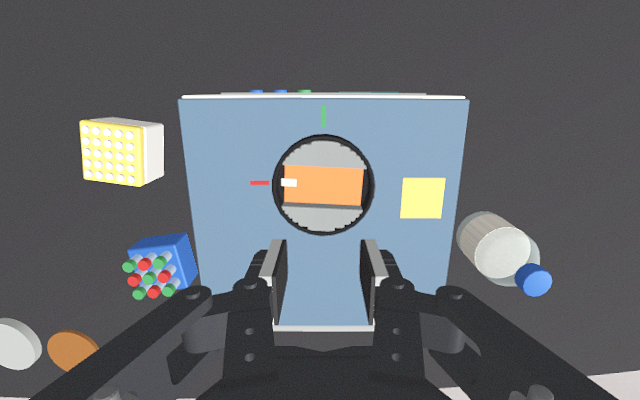

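The wrist view shows the cover shut with the cam centre at (323,185), matching the prediction of (322,184). The slot runs along image x, turned only about 0.03 rad, with the white mark at (289,182) by the red line. I'll descend straight into the slot.

```bash
python3 -m creep '[[[0,0,0],[0,-0.15,3],3.6],[[0,0,0],[0,0,3.5],3.6],[[0,0,0],[0,0,3],3.6],[[0,0,0],[0,0,2],3.6],[[0,0,0],[0,0,0.5],3.6]]'
python3 -m creep '[[[0,0,0],[0,0,0.4],3.6],[[0,0,0],[0,0,0.4],3.6],[[0,0,0],[0,0,0.4],3.6],[[0,0,0],[0,0,0.2],3.6],[[0,0,0],[0,0,0],3.6]]'
python3 -m creep '[[[0,0,0],[0,0,0],3.6],[[0,0,0],[0,0,0],3.6],[[0,0,0],[0,0,0],3.6],[[0,0,0],[0,0,0],3.6],[[0,0,0],[0,0,0],3.6]]'
```

```text
time: 6.03
position: [0.5579, -0.0392, 0.1206]
orientation: [0.027, 1.0, -0.0, -0.004]
wrist_force: [-0.7, 0.3, -0.4]
opening: 0.0361
time: 6.45
position: [0.5618, -0.0414, 0.1119]
orientation: [0.028, 1.0, 0.0, 0.001]
wrist_force: [-0.2, 0.9, -0.6]
opening: 0.036
time: 6.87
position: [0.5613, -0.0415, 0.1115]
orientation: [0.028, 1.0, 0.0, 0.0]
wrist_force: [-0.7, -0.4, -0.9]
opening: 0.0362
```

```bash
python3 -m creep '[[[0,0,0],[0,0.15,0.2],3.6],[[0,0,0],[0,0,0.2],3.6],[[0,0,0],[0,0,0.1],3.6],[[0,0,0],[0,0,0],3.6],[[0,0,0],[0,0,0],3.6]]'
python3 -c "
from h import *
d=snap('wrist','w2.png')"
```

```text
time: 7.28
position: [0.5611, -0.04, 0.106]
orientation: [0.028, 1.0, -0.0, -0.0]
wrist_force: [0.5, 0.8, 0.8]
opening: 0.0359
```

View pics/w2.png

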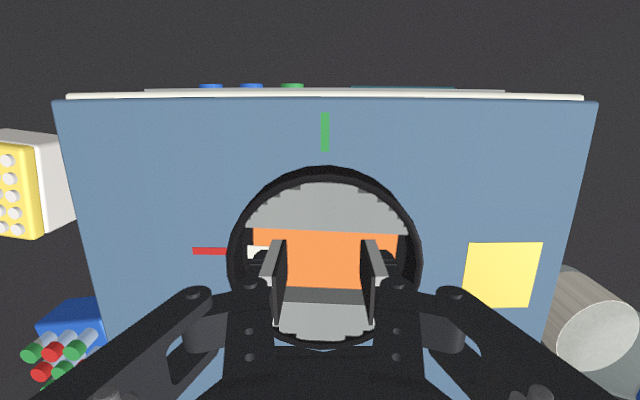

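Both fingertips are inside the slot, centred at x≈324 on the cam. Turning clockwise now.

```bash
python3 -m creep '[[[0,0,0.09],[0,0,0],3.6],[[0,0,0.09],[0,0,0],3.6],[[0,0,0.09],[0,0,0],3.6],[[0,0,0.09],[0,0,0],3.6],[[0,0,0.09],[0,0,0],3.6]]'
python3 -m creep '[[[0,0,0.09],[0,0,0],3.6],[[0,0,0.09],[0,0,0],3.6],[[0,0,0.09],[0,0,0],3.6],[[0,0,0.09],[0,0,0],3.6],[[0,0,0.09],[0,0,0],3.6]]'
python3 -c "
from h import *
d=snap('wrist','w3.png');s=bot.sense();print(s['joints'],s['moment'],s['wrist_force'])"
```

```text
time: 7.75
position: [0.562, -0.0404, 0.1065]
orientation: [0.253, 0.968, -0.0, 0.001]
wrist_force: [0.3, 0.7, -2.1]
opening: 0.0359
time: 8.17
position: [0.5616, -0.0403, 0.1065]
orientation: [0.462, 0.887, -0.0, 0.0]
wrist_force: [-0.3, -0.0, 0.3]
opening: 0.0356
[-0.53543965  0.4291367   0.6428887   1.93634122 -0.32835442  0.88064245
  0.88351822] [-0.09108167 -0.01133876  0.04578692] [ 0.65890395 -0.41313655  0.84939905]
```

View pics/w3.png

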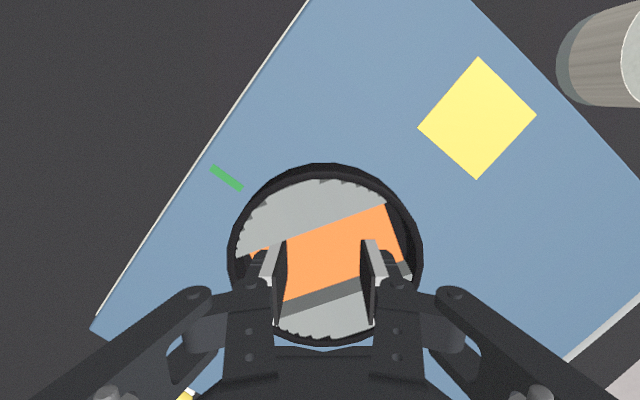

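The slot follows, lagging the tool by about 0.3 rad (slot edge tilted about 18°). I'll turn about 1 rad more.

```bash
python3 -m creep '[[[0,0,0.09],[0,0,0],3.6],[[0,0,0.09],[0,0,0],3.6],[[0,0,0.09],[0,0,0],3.6],[[0,0,0.09],[0,0,0],3.6],[[0,0,0.09],[0,0,0],3.6]]'
python3 -m creep '[[[0,0,0.09],[0,0,0],3.6],[[0,0,0.09],[0,0,0],3.6],[[0,0,0.09],[0,0,0],3.6],[[0,0,0.09],[0,0,0],3.6],[[0,0,0.06],[0,0,0],3.6]]'
python3 -c "
from h import *
s=bot.sense();print(s['joints'],s['moment'],R.from_quat(s['orientation']).as_matrix()[:,1])"
```

```text
time: 8.63
position: [0.5614, -0.04, 0.1064]
orientation: [0.647, 0.762, 0.0, 0.0]
wrist_force: [0.3, -0.4, 0.0]
opening: 0.0362
time: 9.05
position: [0.5613, -0.0397, 0.1064]
orientation: [0.792, 0.611, -0.0, -0.0]
wrist_force: [-1.0, 0.5, 1.0]
opening: 0.036
[-0.68501507  0.49089095  0.83992368  1.94235072 -0.46069517  0.91074338
  0.13060441] [0.0184223  0.16774476 0.11903125] [ 9.67133329e-01 -2.54269629e-01 -2.82504870e-04]
```

```bash
python3 -m creep '[[[0,0,0.05],[0,0,0],3.6],[[0,0,0.05],[0,0,0],3.6],[[0,0,0.04],[0,0,0],3.6],[[0,0,0.03],[0,0,0],3.6],[[0,0,0],[0,0,0],3.6]]'
python3 -c "
from h import *
d=snap('wrist','w4.png');s=bot.sense();print(s['moment'],R.from_quat(s['orientation']).as_matrix()[:,1])"
```

```text
time: 9.47
position: [0.5613, -0.0396, 0.1064]
orientation: [0.84, 0.542, -0.0, -0.0]
wrist_force: [-1.0, 0.9, 1.7]
opening: 0.0358
[0.08761297 0.10950796 0.11515056] [ 9.11670479e-01 -4.10921872e-01 -3.91500781e-04]
```

View pics/w4.png

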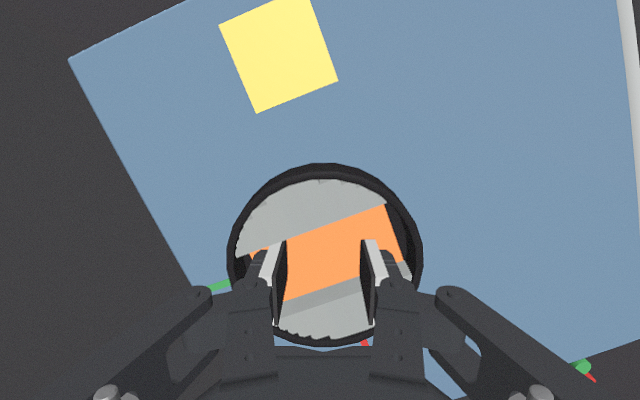

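Moment is still only friction (0.115 N·m), so the stop isn't reached yet. Small further turns.

```bash
for i in 1; do python3 -m creep '[[[0,0,0.03],[0,0,0],3.6],[[0,0,0.03],[0,0,0],3.6],[[0,0,0],[0,0,0],3.6],[[0,0,0],[0,0,0],3.6],[[0,0,0],[0,0,0],3.6]]'; done
python3 -c "
from h import *
s=bot.sense();print(s['moment'],R.from_quat(s['orientation']).as_matrix()[:,1])"
python3 -m creep '[[[0,0,0.03],[0,0,0],3.6],[[0,0,0.03],[0,0,0],3.6],[[0,0,0],[0,0,0],3.6],[[0,0,0],[0,0,0],3.6],[[0,0,0],[0,0,0],3.6]]'
python3 -c "
from h import *
s=bot.sense();print(s['moment'],R.from_quat(s['orientation']).as_matrix()[:,1])"
```

```text
time: 9.93
position: [0.5618, -0.0396, 0.1065]
orientation: [0.856, 0.518, 0.0, 0.0]
wrist_force: [1.9, 0.7, 1.1]
opening: 0.0359
[ 0.17984397 -0.0896526   0.82605094] [ 8.85789395e-01 -4.64087001e-01  6.35245528e-04]
time: 10.35
position: [0.5608, -0.0396, 0.1068]
orientation: [0.869, 0.494, -0.001, -0.0]
wrist_force: [-3.2, 1.4, 6.8]
opening: 0.036
[-0.16433556  0.50450487  1.79444268] [ 0.85913166 -0.51175247 -0.00147966]
```

The moment rose to 1.8 N·m, so the cam is on its stop. I'll back off inside the slot's play, lift straight out, and check.

```bash
python3 -m creep '[[[0,0,-0.1],[0,0,0],3.6],[[0,0,-0.1],[0,0,0],3.6],[[0,0,-0.1],[0,0,0],3.6],[[0,0,-0.06],[0,0,0],3.6],[[0,0,0],[0,0,0],3.6]]'
python3 -m creep '[[[0,0,0],[0,0,-1],3.6],[[0,0,0],[0,0,-2],3.6],[[0,0,0],[0,0,-4],3.6],[[0,0,0],[0,0,-4],3.6],[[0,0,0],[0,0,-4],3.6]]'
python3 -m creep '[[[0,0,0],[0,0,-2],3.6],[[0,0,0],[0,0,0],3.6],[[0,0,0],[0,0,0],3.6],[[0,0,0],[0,0,0],3.6],[[0,0,0],[0,0,0],3.6]]'
python3 -c "
from h import *
d=snap('wrist','w5.png');s=bot.sense();print(s['moment'],s['wrist_force'],R.from_quat(s['orientation']).as_matrix()[:,1])"
```

```text
time: 10.77
position: [0.5609, -0.0404, 0.1061]
orientation: [0.77, 0.638, 0.0, -0.0]
wrist_force: [-0.5, 0.5, 0.4]
opening: 0.0365
time: 11.18
position: [0.5605, -0.0406, 0.2579]
orientation: [0.771, 0.637, -0.001, -0.0]
wrist_force: [1.4, 0.9, -0.2]
opening: 0.0362
time: 11.6
position: [0.5599, -0.0397, 0.2746]
orientation: [0.77, 0.638, -0.001, -0.001]
wrist_force: [0.3, -0.5, -0.7]
opening: 0.0361
[-0.04913548  0.08330063 -0.06036613] [ 0.54922332 -0.51507151 -0.51637014] [ 0.98263027 -0.18554012 -0.00355279]
```

View pics/w5.png

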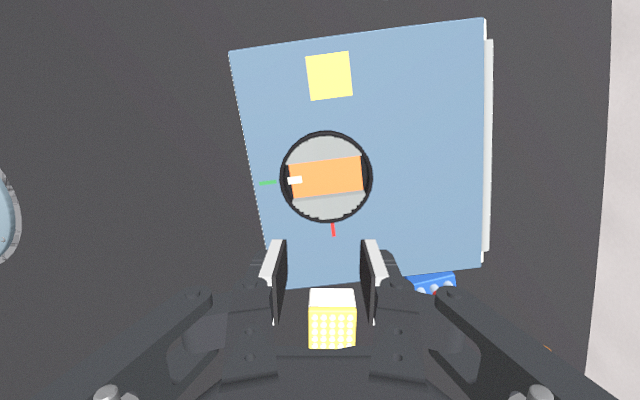

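The white mark (294,180) lines up with the green line (268,183), the slot points to the front, and the cover lies flat. I'll compare the loose objects with the first overhead images, then hand in.

```bash
python3 -c "
from h import *
for n,l in [('top',dict(bottle=(256,146,32,36),rack=(412,146,36,36),box=(416,200,42,38))),('scene',dict(bottle=(246,188,32,36),box=(396,138,40,40)))]:
    snap(n,n+'3.png')
    a=cv2.imread('pics/%s.png'%n);b=cv2.imread('pics/%s3.png'%n)
    for k,(x,y,w,h) in l.items():
        m=cv2.matchTemplate(b[y-12:y+h+12,x-12:x+w+12],a[y:y+h,x:x+w],cv2.TM_CCOEFF_NORMED);_,v,_,q=cv2.minMaxLoc(m);print(n,k,round(v,3),q[0]-12,q[1]-12)
s=bot.sense();print(s['dq'],s['time']);bot.close_job()"
```

```text
top bottle 1.0 0 0
top rack 0.9 0 0
top box 0.998 0 0
scene bottle 0.999 0 0
scene box 0.374 0 0
[ 0.00181078 -0.00169891  0.00180694 -0.00720176  0.00032764  0.00036532
  0.00232769] 11.75
the job is handed in; nothing more can be done
```

The cover is shut and the cam lock is turned to its locked stop. I handed the job in at about 11.8 s, with the gripper about 17 cm above the cover and touching nothing. No verdict is reported.

- **Cover:** I pressed it down near the yellow square. The fingertips stopped at z = 0.100 m, the shut height, and stayed there while the force rose to 22 N.
- **Cam lock:** I turned it clockwise with the fingertips in the slot. The turning moment stayed near the 0.12 N·m friction, then climbed to 1.8 N·m at the stop. I backed off within the slot's play before lifting straight out. The last wrist picture shows the white mark at the green line and the cover flat.
- **Loose objects:** Comparing the first and last overhead images showed no shift of the bottle, tip box or rack (match scores 1.0, 0.998 and 0.9). One check was poor: the tip box in the scene camera matched at only 0.37. I think the arm was in the way, but I did not check that picture.

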